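Bring the desoldering pump round on the carousel, cock it, put it in its rest

ROBOT

A 6-joint arm with a two-finger parallel gripper is mounted at the origin on the work surface. World frame = base frame: x ahead of the robot, y to its left, z up, the work surface at z = 0. Lengths are in mm, angles in rad, forces in N, time in s.
With the tool pointing down it reaches from about 350 to 775 mm from the base axis. Payload 5.5 kg.
Tool frame: the origin (TCP) lies midway between the tips of the shut fingers; the grasp point (between the pads) lies 19 mm behind it; z points along the fingers, y is the line along which they close (so a half turn about z gives the same grasp; the last joint's range is limited). The gripper opens to 85 mm and grips with 20 to 120 N. Pads are 22 mm wide; open, the fingers measure 114 mm over their backs; the gripper's body (76 mm by 85 mm) begins 54 mm behind the grasp point. The pads swing forward as they close: fully open they stand 13 mm farther back than shut.
Start: joints at [-0.14, 0.313, 0.046, 1.304, 0, 1.431], TCP at [575.041, -0.015, 231.323] pointing down, gripper open.
Joint ranges: [-2.76, 2.76], [-0.86, 1.69], [-1.03, 1.26], [-2.2, 2.34], [-1.47, 1.5], [-3.14, 3.14]. Speed limits (rad/s): [2.57, 2.57, 3.14, 3.14, 3.14, 3.14].

INTERFACE

Orientations are given as [roll, pitch, yaw] about the fixed x, y, z axes, in that order (R = Rz(yaw) Ry(pitch) Rx(roll)).
In Python, from bench import get_obs, grab_frame, camera_params, finish_job, boxes_of gives the robot as it stands. The module is installed in compiled form; this text tells all that it offers.
- The arm moves only by the tool drive_tool, never from a script. Its argument "steps" is a list of rows, each a list of 6 numbers: the shift along the tool's x, y, z in cm, then the turn, a rotation vector about the tool's x, y, z in degrees. A call has 1 to 20 rows; each row shifts and turns the commanded pose from where the row before left it, along the tool's axes as they then stand; what a row does not reach is not made up. A row lasts 1/10 s, in which the tool goes at most 50 mm and 8.59 degrees, less where a joint would pass 70% of its speed; a pose out of reach is approached as far as the arm can. A call with a gripper value outside its range is refused whole. "gripper" is the closure, from 0 (fully open) to 1 (shut), set as the call begins (left out, the last holds). The fingers move at their own pace and stop on an object; "newtons" is the grip in N (left out, the last holds). Time passes only in rows, so rows that do not move let the fingers close. It gives the time, the measured TCP pose, the force, the opening and the grip force at its end, in the units of the state.
- get_obs(): the state, without advancing time (a new reading comes with each control period).
- grab_frame(name): name is "scene" or "side" or "wrist"; returns (picture, depth): 480x640x3 uint8, red, green, blue; 480x640 float32, mm along the optical axis (not along the pixel's ray), 0 where there is no reading.
- camera_params(name): a dict with "fx", "fy", "cx", "cy" (pixels), "k1" (the pictures are not rectified: a ray, as slopes to the right and down, at radius r is drawn at 1 + k1 r^2 times it, then the intrinsics apply), "extrinsics" (4x4, takes a point from camera to world coordinates). Camera axes: x right, y down, z forward; pixel columns grow to the right and rows downward; lengths in mm; the calibration is good to about 2 mm. A picture is of the moment at which its call begins: read the wrist's pose just before it. camera_params takes no time and is no camera call; for the wrist camera it gives the pose at the moment of the call.
- finish_job(): hands the job in; it is judged then, once.
Trained networks look in the newest picture that a camera, given by its name, has taken for a name from the list of things; names that differ only in an ending like _2 or _b are one class to them, and where a whole thing is asked for, a point or a joint stands for the part that bears it (a point fixed in the world has none). Each returns a list of dicts, best first, with "conf" (0 to 1); they miss things now and then, are a little off and sometimes report something else, mostly with a low value. They report only what shows in the picture. A call takes as long as a camera call.
- boxes_of(camera, query): "location" ([column, row] in pixels, amid what is visible of it).
The state is a dict: "time_s": time; "qpos": joint angles; "qvel": joint speeds; "joint_efforts": joint torques, N m; "eef_pos": TCP position; "tool_rot": TCP orientation; "ft_force": force on the tool from outside, world axes, zero at the start; "moment": the same for the moment, N m; "width": finger opening in mm; "grasp_force": force on a finger pad.
Only numpy, scipy, OpenCV 4.12 (cv2) and the standard library are available. Lean on these libraries where they do the work, as an engineer would, in place of code of your own. Each camera call takes 0.05 s, during which the arm holds its last target. There are 200 camera calls.

TASK

Turn the tool carousel by its upright posts until the bay with the desoldering pump faces the pointer at the front, and let it stand there. With the pump still in its bay press its plunger fully home, then draw the pump out and lay it, plunger still pressed in and nozzle down on the stop, in the leaning V cradle of the tool rest. Leave the other tools in their bays and do not shift the bottle, the notebook or the solder spool.

Things in the scene. Friction and masses are not known exactly. Their poses are not given: they have to be found in the camera images.
- carousel: Fixed base of a rotary tool carousel: black disc 390 mm across, 12 mm thick, with a steel pointer lying on its front rim. Origin: centre of its underside, on the vertical turning axis; own -x points to the front (the pointer, roughly towards the robot), z up.
- guard (a point): Fixed steel wire guard, wire 8 mm thick, 212 mm above the bench: a full ring of radius 82 mm round the turning axis, and an arc of radius 149 mm round back and sides that leaves open the 85 degrees either side of the front. Uprights at radius 183 mm and spokes, 105 degrees left and right of the front and at the back. Point: on the turning axis at the ring's height.
- rotor: Turning part: grey disc 330 mm across, its top 24 mm above the bench, with 5 bays and 5 posts. Origin on the turning axis at bench height, z up; own -x is the direction in which the pump's bay lies and leans. Turns either way, at least one full turn, with light friction (about 2 N at a post), and stays where it is left.
- pump_bay (a point): Centre of the floor of the pump's bay, 50 mm from the turning axis, 40 mm above the bench. The 5 bays are alike, 72 degrees apart, square black sockets leaning 30 degrees outward from vertical; measured along the lean, the side and inner walls are 65 mm high (36 mm over their outsides), the outer wall 85 mm.
- front_mid (a point): Point fixed to the base: where the middle of the pump (pump_mid) is when its bay faces exactly front (92.5 mm in front of the axis, 114 mm above the bench).
- pump_mid (a point): Desoldering pump, 120 g: round aluminium barrel 24 mm in diameter from 22 to 135 mm from the foot, tapered white nozzle at the foot, black plunger knob on a thin rod at the top; 170 mm long, 145 mm when pressed in. Stands nozzle down in a bay, leaning 30 degrees outward, 4 mm of play. Point on its axis 85 mm from the foot; own z towards the knob.
- pump_foot (a point): End of the pump's nozzle, on its axis; own z along the axis towards the knob.
- plunger (a joint): The plunger knob is 22 mm in diameter, 10 mm thick, its flat top centred on the pump's axis 170 mm from the foot when out. Value: how far it is pressed in along the pump's axis: 0 = out, 0.025 m = fully in against a hard stop, the knob then sitting on the barrel. It moves against a steady 6 N or so of friction and stays where it is left.
- rest: Fixed dark steel tool rest: foot 140 x 100 x 14 mm with an open V cradle (two plates at right angles, 34 mm wide, 80 mm long) leaning 30 degrees from vertical towards the rest's own -x, and a 50 mm square stop plate at its lower end. The V is open to +x and upward. Origin: at bench height straight below the stop's centre; z up.
- rest_foot (a point): Centre of the stop plate's upper face: where the pump's nozzle end (pump_foot) is when the pump lies home in the cradle. Straight above the rest's origin, 40 mm above the bench.
- rest_mid (a point): Where pump_mid is when the pump lies home in the cradle: 85 mm up the leaning seat line from rest_foot (42.5 mm to the rest's -x, 73.6 mm higher).
- nut_driver_mid (a point): Nut driver standing in a bay, handle down: black handle 24 mm in diameter and 90 mm long, then a thin steel shaft with a 14 mm steel socket end, 165 mm in all. Point on its axis 70 mm from the foot.
- flux_pen_mid (a point): Flux pen standing in a bay: white barrel 24 mm in diameter with black cap, 140 mm long. Point on its axis 70 mm from the foot.
- brush_mid (a point): Brush standing in a bay, bristles up: wooden handle 24 mm in diameter, 151 mm long. Point on its axis 70 mm from the foot.
- screwdriver_mid (a point): Screwdriver standing in a bay, black handle 24 mm in diameter down, blade up, 155 mm long. Point on its axis 70 mm from the foot.
- water_bottle: Red water bottle, 70 mm in diameter, 220 mm tall, standing. Origin at the centre of its underside.
- notebook: Blue notebook lying flat, 105 x 148 x 15 mm. Origin at the centre of its underside.
- solder_spool: Solder spool standing on end, 60 mm in diameter, 54 mm tall. Origin at the centre of its underside.
- posts (a point): Five alike upright steel posts by which the turning part is turned: 14 mm in diameter, from 24 to 110 mm above the bench, 150 mm from the turning axis, half-way between the bays: 36, 108, 180, 252 and 324 degrees round from the pump's bay. This point: on the turning axis, at the posts' mid-height of 67 mm.

How it is judged:
By the outcome, as a careful person would: the job done as asked, in the order asked, and still so for the second after the job is handed in, with the robot touching nothing.
It also fails if it takes over 72 s, if anything falls off the work surface, if the arm or the gripper's body presses on something with over 40 N, if the wrist force passes 120 N, or if a joint passes its speed limit or range.

## Working session

There is one attempt and no reset: what is moved stays moved. The work goes in short steps, Python scripts to look and compute and a tool call to move; the robot and the scene stay as the last step left them, time stands still between calls to the robot, and variables do not carry over. Pictures are saved under pics/ and viewed, at most 10 in all, crops included, and the job is handed in when it is done.

Besides the shell and the picture viewer there is one more tool, called as name(argument=value, ...), one argument or row to a line, values as JSON. drive_tool: Moves the arm, as the interface text tells. Its arguments: {"type":"object","properties":{"steps":{"type":"array","items":{"type":"array","items":{"type":"number"}}},"gripper":{"type":"number"},"newtons":{"type":"number"}},"required":["steps"]}

```bash
mkdir -p pics; cat > h.py <<'E'
import numpy as np, cv2
from bench import *
from scipy.spatial.transform import Rotation as R
def save(cam,fn):
    rgb,d=grab_frame(cam); cv2.imwrite('pics/'+fn,rgb[:,:,::-1]); return rgb,d,camera_params(cam)
def ray(p,px):
    K=np.array([[p['fx'],0,p['cx']],[0,p['fy'],p['cy']],[0,0,1.]])
    n=cv2.undistortPoints(np.array([[px]],float),K,np.array([p['k1'],0,0,0.]))[0,0]
    return n
def w(p,px,d):
    n=ray(p,px); return (p['extrinsics']@np.array([n[0]*d,n[1]*d,d,1]))[:3]
def proj(p,X):
    c=(np.linalg.inv(p['extrinsics'])@np.append(X,1))[:3]; n=c[:2]/c[2]; n=n*(1+p['k1']*(n@n))
    return np.array([n[0]*p['fx']+p['cx'],n[1]*p['fy']+p['cy']])
def cloud(p,d):
    v,u=np.mgrid[0:480,0:640]
    K=np.array([[p['fx'],0,p['cx']],[0,p['fy'],p['cy']],[0,0,1.]])
    n=cv2.undistortPoints(np.stack([u,v],-1).reshape(-1,1,2).astype(float),K,np.array([p['k1'],0,0,0.]))[:,0]
    dd=d.reshape(-1); X=np.c_[n*dd[:,None],dd,np.ones(len(dd))]@p['extrinsics'].T
    X=X[:,:3]; X[dd==0]=np.nan
    return X.reshape(480,640,3)
E
python3 - <<'E'
from h import *
ims=[]
for c in ['scene','side']:
    rgb,d,p=save(c,c+'0.png')
    C=cloud(p,d); print(c,p['extrinsics'][:3,3])
    for q in ['carousel','pump_mid','plunger','rest','nut_driver_mid','flux_pen_mid','brush_mid','screwdriver_mid','water_bottle','notebook','solder_spool']:
        b=boxes_of(c,q)[:2]
        for x in b:
            u,v=x['location']; print(q,round(x['conf'],2),np.round(x['location']),np.round(C[int(v),int(u)]))
E
```

```text
scene [1221.5613382  -228.3286199   968.45024655]
carousel 0.57 [230. 393.] [ 724. -135.   60.]
carousel 0.42 [264. 398.] [792. -94. 118.]
pump_mid 0.85 [276. 322.] [692. -21. 163.]
plunger 0.62 [280. 309.] [685. -11. 185.]
rest 0.96 [384. 260.] [577. 293.  45.]
nut_driver_mid 0.96 [210. 322.] [ 602. -119.  115.]
nut_driver_mid 0.18 [280. 322.] [691. -13. 156.]
flux_pen_mid 0.89 [158. 361.] [ 702. -229.  214.]
flux_pen_mid 0.29 [210. 324.] [ 610. -119.  120.]
brush_mid 0.8 [196. 411.] [ 766. -204.  133.]
brush_mid 0.22 [383. 260.] [574. 290.  44.]
screwdriver_mid 0.69 [263. 400.] [790. -98. 114.]
screwdriver_mid 0.18 [256. 244.] [386.  64.  31.]
water_bottle 0.91 [446. 190.] [520. 495. 121.]
notebook 0.21 [227. 404.] [ 821. -161.  213.]
solder_spool 0.44 [272. 252.] [648.  -2. 293.]
solder_spool 0.19 [280. 323.] [689. -15. 155.]
side [469.89193339 937.12949665 830.9330477 ]
carousel 0.67 [253. 203.] [789.  36.  99.]
pump_mid 0.77 [296. 182.] [682. -12. 151.]
rest 0.83 [324. 320.] [550. 316.  25.]
nut_driver_mid 0.65 [333. 174.] [ 602. -105.  122.]
flux_pen_mid 0.64 [321. 156.] [617.   3. 243.]
brush_mid 0.59 [279. 142.] [ 776. -199.  147.]
brush_mid 0.38 [295. 182.] [684.  -8. 153.]
screwdriver_mid 0.66 [330. 176.] [ 608. -107.  117.]
screwdriver_mid 0.54 [252. 201.] [789.  35. 106.]
water_bottle 0.75 [254. 198.] [827. -83.  22.]
water_bottle 0.56 [338. 393.] [491. 551. 147.]
notebook 0.73 [245. 278.] [762. 215.  13.]
solder_spool 0.67 [404. 260.] [387. 117.  52.]
```

```bash
ls
```

```text
h.py
pics
```

View pics/scene0.png

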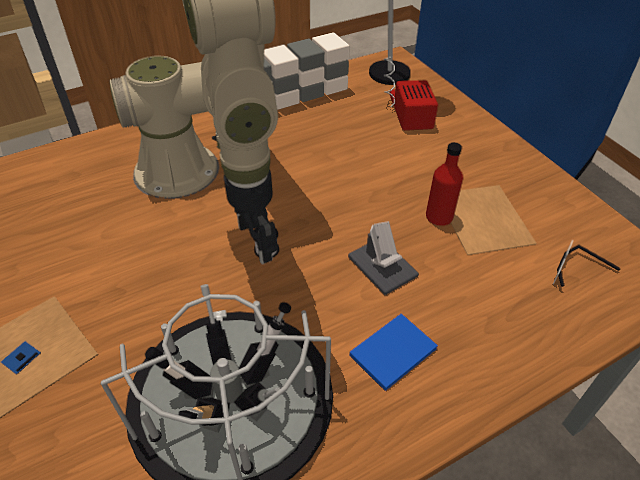

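View pics/side0.png

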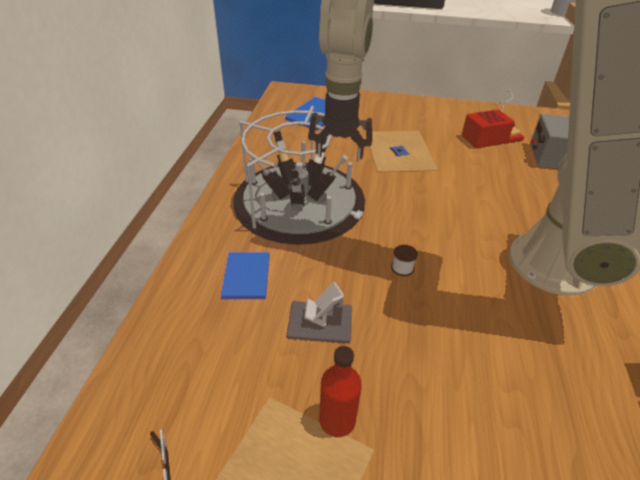

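The pump stands at scene (280,318), with its knob at (285,308). The spool is at side (404,260), the rest at scene (384,260) and the pointer at about side (357,213). Next I fit the geometry from the depth images.

```bash
python3 - <<'E'
from h import *
from scipy.optimize import least_squares
for c in ['scene','side']:
    rgb,d=grab_frame(c); p=camera_params(c); C=cloud(p,d); X=C.reshape(-1,3); col=rgb.reshape(-1,3).astype(int)
    ok=np.isfinite(X[:,0]); X=X[ok]; col=col[ok]
    np.savez(c+'.npz',X=X,col=col)
    near=np.hypot(X[:,0]-690,X[:,1]+120)<260
    # ring at 212
    s=near&(X[:,2]>205)&(X[:,2]<222)
    # robust fit circle radius 82 /149/ rotor rim 165
    P=X[s]; 
    def f(q,P=P):
        r=np.hypot(P[:,0]-q[0],P[:,1]-q[1]); return np.minimum(abs(r-82),abs(r-149))
    r=least_squares(f,[700,-130],loss='soft_l1',f_scale=3); print(c,'ring',r.x,len(P),P[:,2].mean(), np.median(abs(r.fun)))
    s=near&(X[:,2]>19)&(X[:,2]<29); P=X[s]
    hull=cv2.convexHull(P[:,:2].astype(np.float32)); print('rotor z',np.median(P[:,2]),'rim',cv2.minEnclosingCircle(hull))
    ctr=r.x
    for (lo,hi) in [(60,104)]:
        P=X[near&(X[:,2]>lo)&(X[:,2]<hi)]; rr=np.hypot(*(P[:,:2]-ctr).T); P=P[(abs(rr-150)<14)]
        a=np.degrees(np.arctan2(P[:,1]-ctr[1],P[:,0]-ctr[0]))
        h,e=np.histogram(a,72,(-180,180)); print([(e[i],h[i]) for i in np.nonzero(h>3)[0]])
    # rest
    P=X[(np.hypot(X[:,0]-565,X[:,1]-300)<130)]
    F=P[(abs(P[:,2]-14)<4)]; print('rest foot',cv2.minAreaRect(F[:,:2].astype(np.float32)),np.median(F[:,2]))
    # pointer
    P=X[near&(X[:,2]>9)&(X[:,2]<24)]; pc=col[ok.nonzero()[0]*0][:0]
    s=near&(X[:,2]>9)&(X[:,2]<22)&(col.min(1)>110); rr=np.hypot(*(X[:,:2]-ctr).T); s&=(rr>167)&(rr<215)
    Q=X[s]; print('pointer',len(Q),np.median(Q,0) if len(Q) else 0)
    for q,zr in [('bottle',(60,130))]:
        m=(col[:,0]>90)&(col[:,1]<60)&(X[:,2]>20)&(X[:,2]<150)&(abs(X[:,0]-500)<120)&(abs(X[:,1]-520)<120); print('bottle',np.median(X[m],0))
    m=(abs(X[:,0]-387)<60)&(abs(X[:,1]-117)<60)&(X[:,2]>48)&(X[:,2]<60); print('spool',np.median(X[m],0),m.sum())
E
```

```text
scene ring [ 701.6365714  -131.76605445] 4100 213.93601177356277 2.9129434001146777
rotor z 23.556414911634306 rim ((717.6101684570312, -96.85193634033203), 221.60537719726562)
[(np.float64(-160.0), np.int64(18)), (np.float64(-155.0), np.int64(27)), (np.float64(-85.0), np.int64(116)), (np.float64(-15.0), np.int64(64)), (np.float64(-10.0), np.int64(28)), (np.float64(55.0), np.int64(76)), (np.float64(60.0), np.int64(23)), (np.float64(130.0), np.int64(32)), (np.float64(135.0), np.int64(5))]
rest foot ((562.340576171875, 301.59716796875), (143.87181091308594, 100.9524154663086), 6.4559221267700195) 13.859526478666794
pointer 94 [522.72621739 -80.55150706  16.70201096]
bottle [517.96757643 500.90259665 102.01053177]
spool [388.45824813  83.13309901  53.58940528] 39
side ring [ 698.30432462 -124.93302247] 1013 212.2704078315984 2.763777225331495
rotor z 22.64037249995704 rim ((699.7559204101562, -120.82317352294922), 186.38084411621094)
[(np.float64(-160.0), np.int64(45)), (np.float64(-155.0), np.int64(15)), (np.float64(-90.0), np.int64(10)), (np.float64(-85.0), np.int64(36)), (np.float64(-15.0), np.int64(25)), (np.float64(-10.0), np.int64(17)), (np.float64(55.0), np.int64(7)), (np.float64(60.0), np.int64(61)), (np.float64(130.0), np.int64(66)), (np.float64(135.0), np.int64(4))]
rest foot ((560.7907104492188, 308.6048583984375), (139.03013610839844, 102.65979766845703), 6.01680326461792) 12.77616049299678
pointer 59 [520.70795564 -79.6823907   15.08432973]
bottle [488.02669441 552.55727369 104.12084319]
spool [384.84782022  96.68291225  52.8333239 ] 341
```

```bash
cat > fit.py <<'E'
from h import *
from scipy.optimize import least_squares
def fitposts(X,c0,ph0,axis_only=False):
    P=X[(X[:,2]>45)&(X[:,2]<104)]; v=P[:,:2]-c0; P=P[abs(np.hypot(*v.T)-150)<18]
    def f(q):
        A=np.radians(q[2]+36+72*np.arange(5)); Q=np.c_[q[0]+150*np.cos(A),q[1]+150*np.sin(A)]
        return np.min(np.linalg.norm(P[:,None,:2]-Q[None],axis=2),1)-7
    r=least_squares(f,[*c0,ph0],loss='soft_l1',f_scale=1.5); return r.x,len(P),np.median(abs(f(r.x)))
E
python3 - <<'E'
from fit import *
allX=[]
D={c:np.load(c+'.npz')['X'] for c in ['scene','side']}
rgb,d,p=save('wrist','wrist0.png'); D['wrist']=cloud(p,d).reshape(-1,3)
D['wrist']=D['wrist'][np.isfinite(D['wrist'][:,0])]
for c,X in D.items():
    print(c,fitposts(X,[700,-129],95))
    P=X[(np.hypot(X[:,0]-565,X[:,1]-303)<110)]
    H=P[(P[:,2]>85)]; L=P[(P[:,2]>30)&(P[:,2]<50)]; print(' rest hi',len(H),H.mean(0) if len(H) else 0,'lo',L.mean(0) if len(L) else 0,P[:,2].max() if len(P) else 0)
print(fitposts(np.concatenate(list(D.values())),[700,-129],95))
print(get_obs()['tool_rot'],p['extrinsics'])
E
```

```text
scene (array([ 700.13953419, -131.59577411,   97.06595614]), 548, np.float64(0.5040993085062282))
 rest hi 246 [534.80819769 304.27109189  97.37944445] lo [567.06572812 301.26404681  42.79881605] 114.03003014755348
side (array([ 698.9862276 , -127.43697092,   96.96000764]), 386, np.float64(1.047272095555388))
 rest hi 209 [533.58100408 300.51513759  97.76417099] lo [566.5286571  311.77783349  42.18360389] 111.87441256722389
wrist (array([ 701.38793998, -128.6487217 ,   97.03322077]), 2215, np.float64(0.2739206435488679))
 rest hi 0 0 lo 0 0
(array([ 700.96294294, -128.83609332,   96.95022462]), 3149, np.float64(0.48260019252596287))
[3.14146805e+00 2.75198172e-05 1.57079155e+00] [[ 9.99999921e-01 -3.34386357e-04 -2.13053846e-04  5.76025376e+02]
 [-3.84476529e-04 -9.49087504e-01 -3.15012320e-01  8.19734817e+01]
 [-9.68709207e-05  3.15012377e-01 -9.49087558e-01  3.74800289e+02]
 [ 0.00000000e+00  0.00000000e+00  0.00000000e+00  1.00000000e+00]]
```

View pics/wrist0.png

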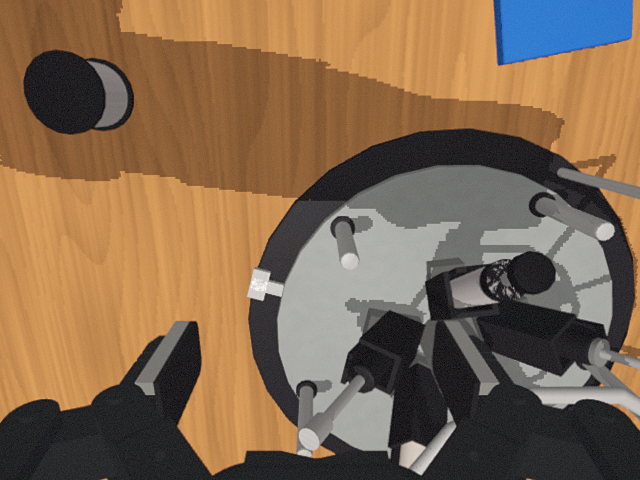

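Wrist view: the pointer is at (265,285), the pump in its bay at (500,280) and the post to grip at (346,240). The axis is at about (701,-129) and the pump bay at about 97°. I'll grip the post at 133°.

drive_tool(
  steps=[
    [-0.95,1.2,0,0,0,0],
    [-0.95,1.2,0,0,0,0],
    [0,0,2,0,0,-8.5],
    [0,0,2,0,0,-8.5],
    [0,0,2,0,0,-8.5],
    [0,0,2,0,0,-8.5],
    [0,0,2,0,0,-8.5],
    [0,0,1.8,0,0,0],
    [0,0,1.9,0,0,0],
    [0,0,1.9,0,0,0],
    [0,0,0,0,0,0],
    [0,0,0,0,0,0],
  ],
  gripper=0,
)

```text
time_s: 2.55
eef_pos: [598.9, -19.0, 75.4]
tool_rot: [-3.141, -0.0, 2.313]
ft_force: [-0.1, -0.2, -0.3]
width: 85.4
grasp_force: 0.0
```

```bash
python3 - <<'E'
from fit import *
o=get_obs();print(o['qpos'],o['ft_force'],o['eef_pos'])
i=cv2.imread('pics/wrist0.png');
D=np.load('scene.npz');E=np.load('side.npz')
for n,d in (('sc',D),('si',E)):
    X,col=d['X'],d['col']; v=X[:,:2]-[701,-129]; r=np.hypot(*v.T); a=np.degrees(np.arctan2(v[:,1],v[:,0]))
    s=(r>170)&(r<205)&(X[:,2]>10)&(X[:,2]<24)&(col.min(1)>120)&(a>140)&(a<190)
    print(n,s.sum(),np.median(a[s]),a[s].mean(),np.median(X[s],0))
rgb,d,p=save('wrist','wrist1.png'); C=cloud(p,d); 
for c,z in (((263,285),0),): pass
X=C.reshape(-1,3); col=rgb.reshape(-1,3); v=X[:,:2]-[701,-129]; r=np.hypot(*v.T); a=np.degrees(np.arctan2(v[:,1],v[:,0]))
s=(r>170)&(r<205)&(X[:,2]>9)&(X[:,2]<24)&(col.min(1)>120)&(a>140)&(a<190); print('w',s.sum(),np.median(a[s]),a[s].min(),a[s].max())
print(fitposts(X[np.isfinite(X[:,0])],[701,-129],97))
E
```

```text
[-1.65603098e-01  4.47466174e-01 -1.50378188e-01  9.73566654e-01
  5.50278592e-06  6.63385017e-01] [-0.09925238 -0.15957987 -0.34741188] [598.90653879 -18.98616631  75.41608282]
sc 90 164.69848305839207 164.68316599565202 [522.3652018  -81.04081214  16.8413951 ]
si 52 164.4545567048125 164.5639629993487 [520.40441044 -79.82772866  15.35221651]
w 2016 164.166100652311 159.39373161804957 170.2061757928293
(array([ 712.16803847, -118.47024892,  102.61021038]), 4675, np.float64(0.6008616544936185))
```

drive_tool(
  steps=[
    [0,0,0,0,0,0],
    [0,0,0,0,0,0],
    [0,0,0,0,0,0],
    [0,0,0,0,0,0],
    [0,0,0,0,0,0],
    [0,0,0,0,0,0],
    [0,0,0,0,0,0],
    [0,0,0,0,0,0],
  ],
  gripper=1,
  newtons=25,
)

```text
time_s: 3.4
eef_pos: [599.0, -19.1, 75.6]
tool_rot: [3.142, 0.0, 2.313]
ft_force: [-1.4, -0.3, 3.3]
width: 13.3
grasp_force: 24.8
```

drive_tool(
  steps=[
    [-0.055,-1.18,0,0,0,-4.5],
    [-0.055,-1.18,0,0,0,-4.5],
    [-0.055,-1.18,0,0,0,-4.5],
    [-0.055,-1.18,0,0,0,-4.5],
    [-0.055,-1.18,0,0,0,-4.5],
    [-0.055,-1.18,0,0,0,-4.5],
    [-0.055,-1.18,0,0,0,-4.5],
    [-0.055,-1.18,0,0,0,-4.5],
    [-0.055,-1.18,0,0,0,-4.5],
    [-0.055,-1.18,0,0,0,-4.5],
    [-0.055,-1.18,0,0,0,-4.5],
    [-0.055,-1.18,0,0,0,-4.5],
    [-0.055,-1.18,0,0,0,-4.5],
    [-0.055,-1.18,0,0,0,-4.5],
    [-0.055,-1.18,0,0,0,-4.5],
    [0,0,0,0,0,0],
    [0,0,0,0,0,0],
  ],
)

```text
time_s: 5.1
eef_pos: [560.0, -182.4, 75.6]
tool_rot: [-3.141, -0.001, -2.795]
ft_force: [-3.8, -2.7, 4.7]
width: 12.8
grasp_force: 25.5
```

```bash
python3 - <<'E'
from fit import *
o=get_obs();v=o['eef_pos'][:2]-np.array([701,-129]);print(o['qpos'],o['width'],np.hypot(*v),np.degrees(np.arctan2(v[1],v[0]))%360-36)
for c in ['scene','side']:
    rgb,d,p=save(c,c+'1.png'); X=cloud(p,d).reshape(-1,3); X=X[np.isfinite(X[:,0])]
    m=np.linalg.norm(X[:,:2]-o['eef_pos'][:2],axis=1)>70
    print(c,fitposts(X[m],[700,-129],164.5))
E
```

```text
[-0.45038734  0.42929152 -0.1789855   0.96259418 -0.00142725 -0.79680918] 12.84117431035389 150.73719028421684 164.7537912552019
scene (array([ 700.0004617 , -131.68028312,  164.5891746 ]), 393, np.float64(0.4844498598341245))
side (array([ 699.17529404, -127.50771553,  164.56202699]), 316, np.float64(1.0322660019698735))
```

drive_tool(
  steps=[
    [0,0,0,0,0,0],
    [0,0,0,0,0,0],
    [0,0,0,0,0,0],
    [0,0,0,0,0,0],
    [0,0,-3,0,0,0],
    [0,0,-5,0,0,0],
    [0,0,-5,0,0,0],
    [0,0,-5,0,0,0],
    [-0.2,3.5,0,0,0,0],
    [-0.4,3.5,0,0,0,0],
    [-0.2,3.4,0,0,0,0],
    [0,0,0,0,0,7.1],
    [0,0,0,0,0,7.1],
    [0,0,0,0,0,7.1],
    [0,0,0,0,0,7.1],
    [0,0,0,0,0,7.0],
    [0,0,0,0,-7.5,0],
    [0,0,0,0,-7.5,0],
    [0,0,0,0,-7.5,0],
    [0,0,0,0,-7.5,0],
  ],
  gripper=0,
)

```text
time_s: 7.2
eef_pos: [532.7, -81.1, 256.1]
tool_rot: [3.141, 0.53, 2.873]
ft_force: [0.3, -0.7, -0.6]
width: 85.1
grasp_force: 0.0
```

drive_tool(
  steps=[
    [0,0,0,0,0,0],
    [0,0,0,0,0,0],
  ],
)

```text
time_s: 7.4
eef_pos: [531.6, -80.8, 255.6]
tool_rot: [3.141, 0.522, 2.873]
ft_force: [0.2, -0.7, 0.5]
width: 85.5
grasp_force: 0.0
```

```bash
python3 - <<'E'
from fit import *
o=get_obs();print(o['qpos'],R.from_euler('xyz',o['tool_rot']).as_matrix()[:,2])
rgb,d,p=save('wrist','wrist2.png'); C=cloud(p,d); X=C.reshape(-1,3); X=X[np.isfinite(X[:,0])]
np.savez('wrist2.npz',X=X,rgb=rgb,C=C)
print(fitposts(X,[701,-129],164.5))
for q in ['pump_mid','plunger']: print(q,[(b['location'],b['conf'],C[int(b['location'][1]),int(b['location'][0])]) for b in boxes_of('wrist',q)[:2]])
# cylinder axis fit near expected
u0=np.array([-.482,.134,.866]); m0=np.array([611.9,-104.3,114.])
for c in ['wrist','scene','side']:
    if c!='wrist':
        rgb,d=grab_frame(c); X=cloud(camera_params(c),d).reshape(-1,3); X=X[np.isfinite(X[:,0])]
    def f(q,Z,r):
        b=m0+[q[0],q[1],0]; u=u0+[q[2],q[3],0]; u=u/np.linalg.norm(u); v=Z-b; return np.linalg.norm(v-np.outer(v@u,u),axis=1)-r
    v=X-m0; t=v@u0; rad=np.linalg.norm(v-np.outer(t,u0),axis=1)
    Z=X[(t>8)&(t<47)&(rad<20)]; K=X[(t>74)&(t<90)&(rad<20)]
    if len(Z)>20:
        r=least_squares(lambda q:np.r_[f(q,Z,12),q[2:]*20],[0,0,0,0],loss='soft_l1'); print(c,len(Z),r.x,np.median(abs(f(r.x,Z,12))))
    T=K[(K-m0)@u0>83]; print('knob top',len(T),T.mean(0) if len(T) else 0,((T-m0)@u0).mean() if len(T) else 0, 'exp',m0+85*u0)
E
```

```text
[-0.31261098 -0.1708293  -0.56667753  0.65311046  0.02210057 -0.03803288] [ 0.48099542 -0.13223759 -0.86669293]
(array([ 704.49110133, -129.71835486,  164.45564173]), 2975, np.float64(0.3390152634040584))
pump_mid [([312.3, 239.4], 0.7, array([565.2544329 , -91.74728675, 184.01892061]))]
plunger [([310.5, 253.6], 0.78, array([571.43894106, -94.68096692, 188.87606424])), ([592.4, 203.3], 0.59, array([766.55340269, 166.36529815,  17.92445696]))]
wrist 391 [ 5.01458159e+00 -1.28254584e+00 -1.49381791e-02  3.43785570e-04] 0.10604919042900107
knob top 1004 [573.18781415 -93.72139764 189.75688396] 85.68226780872264 exp [570.93 -92.91 187.61]
scene 241 [-2.50852875e+00 -2.60315012e+00  1.58279451e-02 -1.27041909e-03] 0.9303101045530457
knob top 41 [573.13760173 -96.33496312 189.11343279] 84.79902370576285 exp [570.93 -92.91 187.61]
side 99 [-2.65478609e+00  1.28688485e+00 -1.87886038e-04  8.06130225e-03] 1.031414709237417
knob top 33 [569.30601422 -89.97289108 185.93722926] 84.74777428328696 exp [570.93 -92.91 187.61]
```

View pics/wrist2.png

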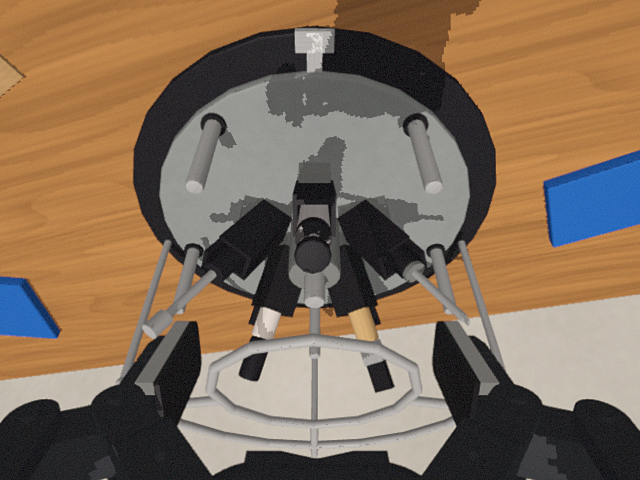

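drive_tool(
  steps=[
    [-0.3,-0.15,0,0,0,0],
    [0,0,2,0,0,0],
    [0,0,2,0,0,0],
    [0,0,1,0,0,0],
    [0,0,1,0,0,0],
    [0,0,0,0,0,0],
    [0,0,0,0,0,0],
    [0,0,0,0,0,0],
    [0,0,0.4,0,0,0],
    [0,0,0.4,0,0,0],
    [0,0,0.4,0,0,0],
    [0,0,0.4,0,0,0],
    [0,0,0.4,0,0,0],
    [0,0,0.4,0,0,0],
    [0,0,0.4,0,0,0],
    [0,0,0.4,0,0,0],
    [0,0,0,0,0,0],
  ],
  gripper=1,
  newtons=25,
)

```text
time_s: 9.35
eef_pos: [579.0, -95.6, 176.8]
tool_rot: [3.142, 0.523, 2.873]
ft_force: [-0.2, 0.4, 1.1]
width: 0.1
grasp_force: 0.2
```

drive_tool(
  steps=[
    [0,0,0.3,0,0,0],
    [0,0,0.3,0,0,0],
  ],
)

```text
time_s: 9.55
eef_pos: [582.1, -96.4, 172.2]
tool_rot: [-3.142, 0.525, 2.873]
ft_force: [-3.3, 1.2, 5.5]
width: 0.1
grasp_force: 3.0
```

```bash
python3 - <<'E'
from fit import *
o=get_obs();print(o['ft_force'],o['eef_pos'])
rgb,d,p=save('side','side3.png');r2,_,_=save('scene','scene3.png')
a=np.hstack([cv2.resize(rgb[100:260,220:400],(400,356)),cv2.resize(r2[250:430,180:360],(400,356))])
cv2.imwrite('pics/c3.png',a[:,:,::-1])
E
```

```text
[-3.27218971  1.23855956  5.47542004] [582.12952299 -96.42009208 172.24954519]
```

View pics/c3.png

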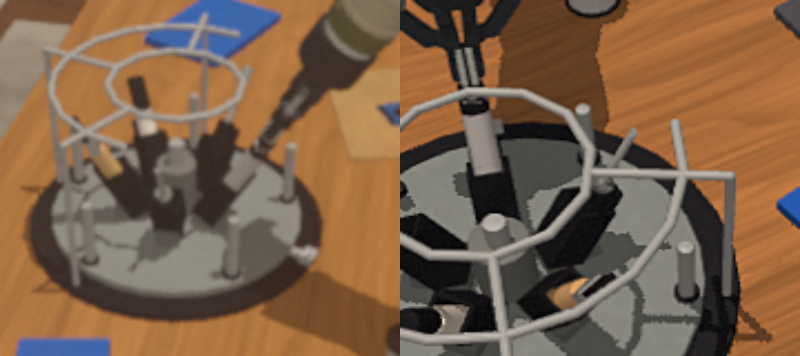

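The shut fingers rest on the knob (crop at about (475,100)), and the 6.5 N reading matches the plunger friction. I'll keep pressing to the stop.

drive_tool(
  steps=[
    [0,0,0.25,0,0,0],
    [0,0,0.2,0,0,0],
    [0,0,0.15,0,0,0],
    [0,0,0,0,0,0],
  ],
)

```text
time_s: 10.05
eef_pos: [585.0, -97.2, 167.0]
tool_rot: [-3.142, 0.524, 2.873]
ft_force: [-3.2, 0.7, 6.0]
width: -0.1
grasp_force: 3.1
```

drive_tool(
  steps=[
    [0,0,0.15,0,0,0],
    [0,0,0.05,0,0,0],
    [0,0,0,0,0,0],
  ],
)

```text
time_s: 10.35
eef_pos: [587.3, -97.8, 168.0]
tool_rot: [-3.141, 0.529, 2.873]
ft_force: [-9.8, 1.6, 17.8]
width: 0.1
grasp_force: 10.0
```

drive_tool(
  steps=[
    [0,0,0.1,0,0,0],
    [0,0,0,0,0,0],
  ],
)

```text
time_s: 10.55
eef_pos: [588.6, -98.2, 168.6]
tool_rot: [-3.141, 0.531, 2.873]
ft_force: [-13.1, 4.1, 23.0]
width: 0.3
grasp_force: 13.0
```

drive_tool(
  steps=[
    [0,0,-1,0,0,0],
    [0,0,-3,0,0,0],
    [0,0,-4,0,0,0],
    [0,0,0,0,0,0],
  ],
)

```text
time_s: 10.95
eef_pos: [548.2, -87.0, 238.0]
tool_rot: [-3.141, 0.53, 2.873]
ft_force: [0.2, -0.7, 0.9]
width: 0.4
grasp_force: 0.0
```

drive_tool(
  steps=[
    [0,0,0,0,0,0],
    [0,0,0,0,0,0],
    [0,0,0,0,0,0],
    [0,0,0,0,0,0],
    [0,0,0,0,0,0],
  ],
  gripper=0,
)

```text
time_s: 11.45
eef_pos: [547.3, -86.9, 232.3]
tool_rot: [3.141, 0.522, 2.873]
ft_force: [0.2, -0.1, -0.1]
width: 72.3
grasp_force: 0.0
```

```bash
python3 - <<'E'
from fit import *
o=get_obs();Rm=R.from_euler('xyz',o['tool_rot']).as_matrix(); print(o['eef_pos'],Rm.round(3))
rgb,d,p=save('wrist','wrist4.png'); C=cloud(p,d); X=C.reshape(-1,3); X=X[np.isfinite(X[:,0])]
T=(X-o['eef_pos'])@Rm  # tool frame
print('posts',fitposts(X,[701,-129],164.5))
for a,b in ((45,62),(62,70),(70,78),(78,84),(84,92),(92,110)):
    s=(abs(T[:,0])<25)&(abs(T[:,1])<25)&(T[:,2]>a)&(T[:,2]<b); print(a,b,s.sum(),T[s].min(0).round(1) if s.any() else 0,T[s].max(0).round(1) if s.any() else 0)
E
```

```text
[547.33565377 -86.88637044 232.33371913] [[-0.836  0.266  0.481]
 [ 0.23   0.964 -0.132]
 [-0.499  0.    -0.867]]
posts (array([ 701.7329222 , -128.78015763,  164.43912637]), 3583, np.float64(0.33713255476903736))
45 62 0 0 0
62 70 0 0 0
70 78 1033 [ -9.4 -10.   73.7] [11.7 11.3 78. ]
78 84 99 [  0.6 -10.7  78.1] [13.1 10.9 83.9]
84 92 321 [ -4.8 -11.7  84. ] [13.3 12.3 92. ]
92 110 232 [  3.6 -11.5  92. ] [ 13.3  11.8 110. ]
```

Pump pressed: the knob top is at tool z 74 and the barrel starts at 84, so the knob sits on the barrel. The bay is at 164.44°. Now I advance and grip.

drive_tool(
  steps=[
    [0.1,0.05,1.2,0,0,0],
    [0,0,2,0,0,0],
    [0,0,2,0,0,0],
    [0,0,2,0,0,0],
    [0,0,2,0,0,0],
    [0,0,1.5,0,0,0],
    [0,0,1,0,0,0],
    [0,0,0.5,0,0,0],
    [0,0,0,0,0,0],
    [0,0,0,0,0,0],
  ],
  gripper=0,
)

```text
time_s: 12.5
eef_pos: [605.8, -102.4, 127.8]
tool_rot: [-3.142, 0.524, 2.873]
ft_force: [0.2, -0.0, 0.1]
width: 85.1
grasp_force: 0.0
```

drive_tool(
  steps=[
    [0,0,0,0,0,0],
    [0,0,0,0,0,0],
    [0,0,0,0,0,0],
    [0,0,0,0,0,0],
    [0,0,0,0,0,0],
    [0,0,0,0,0,0],
    [0,0,0,0,0,0],
    [0,0,0,0,0,0],
  ],
  gripper=1,
  newtons=40,
)

```text
time_s: 13.3
eef_pos: [605.8, -102.6, 127.7]
tool_rot: [-3.141, 0.524, 2.873]
ft_force: [-4.1, -0.3, 5.1]
width: 23.1
grasp_force: 39.0
```

drive_tool(
  steps=[
    [0,0,-0.5,0,0,0],
    [0,0,-1,0,0,0],
    [0,0,-1.5,0,0,0],
    [0,0,-1.5,0,0,0],
    [0,0,-1.5,0,0,0],
    [0,0,-1.5,0,0,0],
    [0,0,-1.5,0,0,0],
    [0,0,-1.5,0,0,0],
    [0,0,-1.5,0,0,0],
    [0,0,-1.5,0,0,0],
    [0,0,0,0,0,0],
    [0,0,0,0,0,0],
  ],
)

```text
time_s: 14.5
eef_pos: [540.2, -84.3, 244.2]
tool_rot: [3.141, 0.524, 2.873]
ft_force: [-0.5, 0.2, -1.2]
width: 22.5
grasp_force: 39.6
```

```bash
python3 - <<'E'
from fit import *
D={c:np.load(c+'.npz')['X'] for c in ['scene','side']}
for c,X in D.items():
    P=X[(np.hypot(X[:,0]-562,X[:,1]-305)<90)&(X[:,2]>20)]
    c0=np.array([562.3,301.6]) if c=='scene' else np.array([560.8,308.6])
    a=np.radians(6.2); ex=np.array([np.cos(a),np.sin(a)]); ey=np.array([-ex[1],ex[0]])
    q=np.c_[(P[:,:2]-c0)@ex,(P[:,:2]-c0)@ey,P[:,2]]
    # coords: s along u' , n normal ; using x,z
    s=-.5*q[:,0]+.866*q[:,2]; n=.866*q[:,0]+.5*q[:,2]
    print(c,len(P),'y range by s')
    for lo in range(0,140,10):
        m=(s>=lo)&(s<lo+10)
        if m.any(): print(lo,m.sum(),'y',q[m,1].min().round(1),q[m,1].max().round(1),'n',n[m].min().round(1),n[m].max().round(1),'z',q[m,2].min().round(1),q[m,2].max().round(1))
E
```

```text
scene 1092 y range by s
0 19 y -15.5 16.1 n 26.7 35.0 z 20.1 25.3
10 30 y -15.6 16.0 n 16.7 39.2 z 20.9 34.6
20 135 y -26.0 27.6 n 2.3 55.6 z 26.5 53.4
30 172 y -44.6 30.0 n -22.8 57.9 z 20.0 56.4
40 119 y -26.4 27.8 n -29.8 35.9 z 23.2 59.3
50 103 y -26.8 26.2 n -22.6 36.5 z 32.8 67.7
60 111 y -27.4 27.4 n -16.1 36.8 z 45.0 76.4
70 103 y -24.6 27.3 n -13.9 37.5 z 54.1 86.7
80 104 y -26.8 26.2 n -6.5 37.8 z 69.5 96.7
90 89 y -24.6 26.4 n 10.6 38.1 z 85.7 103.8
100 94 y -25.6 27.5 n 10.1 37.8 z 94.1 111.3
110 13 y -24.1 25.7 n 14.0 36.6 z 103.2 114.0
side 1040 y range by s
0 3 y 12.0 15.1 n 29.8 31.5 z 22.8 23.5
10 1 y 13.6 13.6 n 25.3 25.3 z 21.9 21.9
20 260 y -27.2 24.6 n 1.2 52.2 z 20.7 51.0
30 122 y -27.6 24.7 n -28.8 52.3 z 20.2 53.7
40 85 y -26.5 25.5 n -28.5 35.9 z 23.9 59.1
50 85 y -26.2 26.9 n -24.7 35.7 z 31.2 69.0
60 92 y -26.5 26.3 n -16.3 34.6 z 44.5 76.7
70 91 y -25.0 25.3 n -11.7 35.5 z 54.8 86.1
80 131 y -25.2 24.9 n -7.2 35.7 z 66.5 93.3
90 69 y -28.2 24.4 n 11.3 35.5 z 84.3 103.5
100 97 y -27.0 24.5 n 10.6 34.9 z 93.1 111.9
110 4 y -24.3 2.1 n 12.2 31.0 z 101.4 111.2
```

drive_tool(
  steps=[
    [0.5,1.8,-0.42,0,0,0],
    [1,3.64,-0.84,0,0,0],
    [1,3.64,-0.84,0,0,0],
    [1,3.64,-0.84,0,0,0],
    [1,3.64,-0.84,0,0,0],
    [1,3.64,-0.84,0,0,0],
    [1,3.64,-0.84,0,0,0],
    [1,3.64,-0.84,0,0,0],
    [1,3.64,-0.84,0,0,0],
    [1,3.64,-0.84,0,0,0],
    [0.5,1.8,-0.42,0,0,0],
    [0,0,0,-3.61,0,-6.24],
    [0,0,0,-3.61,0,-6.24],
    [0,0,0,-3.61,0,-6.24],
    [0,0,0,0,0,0],
    [0,0,0,0,0,0],
  ],
)

```text
time_s: 16.1
eef_pos: [513.0, 299.5, 265.9]
tool_rot: [3.141, 0.522, -3.037]
ft_force: [1.2, 0.3, -0.8]
width: 23.2
grasp_force: 40.1
```

```bash
python3 - <<'E'
from fit import *
o=get_obs();Rm=R.from_euler('xyz',o['tool_rot']).as_matrix(); print(o['eef_pos'],Rm.round(3))
rgb,d,p=save('wrist','wrist5.png'); C=cloud(p,d); X=C.reshape(-1,3); g=np.isfinite(X[:,0]);X=X[g]
F=X[(np.hypot(X[:,0]-563,X[:,1]-306)<95)&(abs(X[:,2]-14)<3)]; print('foot',len(F),cv2.minAreaRect(F[:,:2].astype(np.float32)),np.median(F[:,2]))
np.savez('wrist5.npz',X=X)
T=(X-o['eef_pos'])@Rm
for a,b in ((70,80),(80,88),(88,92),(92,96),(96,100),(100,110)):
    s=(abs(T[:,0])<16)&(abs(T[:,1])<16)&(T[:,2]>a)&(T[:,2]<b); print(a,s.sum(),T[s].min(0).round(1) if s.any() else 0,T[s].max(0).round(1) if s.any() else 0)
for q in ['pump_foot','rest']: print([(b['location'],b['conf']) for b in boxes_of('wrist',q)[:2]])
E
```

```text
[512.97437676 299.5410945  265.92917719] [[-0.862 -0.105  0.496]
 [-0.091  0.995  0.052]
 [-0.499  0.    -0.867]]
foot 11058 ((562.9056396484375, 306.3525085449219), (140.15365600585938, 100.41063690185547), 5.509135723114014) 14.993296742148289
70 180 [  2.1 -11.   70. ] [12.7 12.9 79.1]
80 0 0 0
88 0 0 0
92 0 0 0
96 0 0 0
100 0 0 0
[([214.0, 241.1], 0.71), ([315.2, 340.6], 0.66)]
[([318.0, 88.5], 0.77)]
```

View pics/wrist5.png

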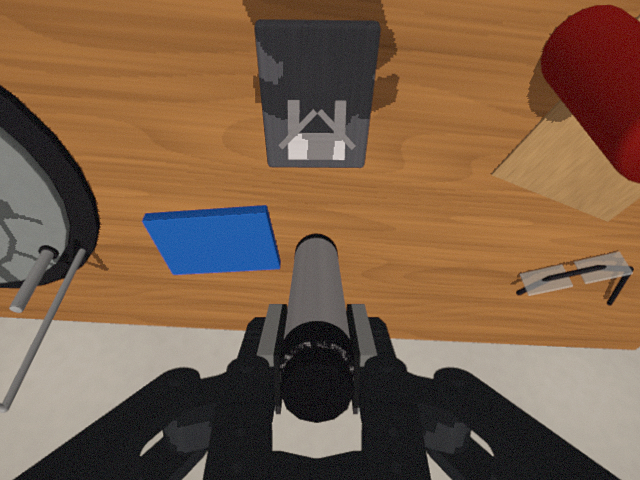

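The wrist view shows the rest with its V at (318,125), open towards the bottom of the image (+x). The pump is straight in the fingers with the knob on the barrel. Now I refine the cradle.

```bash
python3 - <<'E'
from fit import *
o=get_obs();Rm=R.from_euler('xyz',o['tool_rot']).as_matrix()
X=np.load('wrist5.npz')['X']; T=(X-o['eef_pos'])@Rm
s=(np.hypot(T[:,0],T[:,1])<14)&(T[:,2]<-38)&(T[:,2]>-60); print('knob top z',s.sum(),np.percentile(T[s,2],[2,20,50]),T[s,0].min(),T[s,0].max(),T[s,1].min(),T[s,1].max())
c0=np.array([562.9,306.4]); a=np.radians(5.7); ex=np.array([np.cos(a),np.sin(a)]); ey=np.array([-ex[1],ex[0]])
P=X[(np.hypot(*(X[:,:2]-c0).T)<90)&(X[:,2]>20)]
q=np.c_[(P[:,:2]-c0)@ex,(P[:,:2]-c0)@ey,P[:,2]]; S=-.5*q[:,0]+.866*q[:,2]; N=.866*q[:,0]+.5*q[:,2]
m=S>105; print('top end s',np.median(S[m]),m.sum())
for lo in range(-28,28,4):
    k=m&(q[:,1]>=lo)&(q[:,1]<lo+4)
    if k.any(): print(lo,k.sum(),'n',np.percentile(N[k],[3,97]).round(1))
print('y ext',q[m,1].min(),q[m,1].max())
m=(S>15)&(S<40)&(N>20); 
m2=(abs(S-29)<5); print('stop y',np.percentile(q[m2,1],[1,99]),'n',np.percentile(N[m2],[1,99]),'S',np.percentile(S[m2&(N>30)],[5,50,95]))
E
```

```text
knob top z 4530 [-45.78996957 -44.97089519 -44.38319233] -10.012922123840445 12.919960143874325 -13.243017900482876 13.816736156415862
top end s 299.9685247166788 28635
-28 516 n [34.6 84.8]
-24 1006 n [32.7 84.7]
-20 1112 n [29.3 80.8]
-16 1912 n [ 78.3 100.2]
-12 1601 n [22.5 92.1]
-8 2111 n [77.  95.4]
-4 2231 n [76.5 96.8]
0 2170 n [76.6 96.3]
4 1963 n [77.7 94.6]
8 1650 n [23.8 98.5]
12 1660 n [27.1 98.4]
16 1032 n [29.1 84.3]
20 949 n [32.7 84.6]
24 511 n [35.2 91. ]
y ext -48.581668008342334 46.790994957460505
stop y [-24.90023614  24.47453601] n [ 3.57037126 52.69886943] S [29.04616622 30.26618023 31.51976804]
```

drive_tool(
  steps=[
    [0,0.1,1,0,0,0],
    [0,0,2.5,0,0,0],
    [0,0,3,0,0,0],
    [0,0,3,0,0,0],
    [0,0,1.5,0,0,0],
    [0,0,0.8,0,0,0],
    [1,0,0,0,0,0],
    [1.5,0,0,0,0,0],
    [1.5,0,0,0,0,0],
    [0.8,0,0,0,0,0],
    [0.4,0,0,0,0,0],
    [0,0,0,0,0,0],
    [0,0,0,0,0,0],
  ],
)

```text
time_s: 17.55
eef_pos: [527.7, 303.2, 139.8]
tool_rot: [3.14, 0.526, -3.033]
ft_force: [-0.2, 0.6, -1.1]
width: 23.0
grasp_force: 40.1
```

```bash
python3 - <<'E'
from fit import *
o=get_obs();print(o['eef_pos'],o['ft_force'])
ims=[]
for c,P in (('scene',[560,307,80]),('side',[560,307,80])):
    rgb,d=grab_frame(c);u,v=proj(camera_params(c),np.array(P)).astype(int)
    ims.append(cv2.resize(rgb[v-60:v+60,u-60:u+60],(400,400),interpolation=cv2.INTER_CUBIC))
cv2.imwrite('pics/c6.png',np.hstack(ims)[:,:,::-1])
E
```

```text
[527.72391748 303.17105451 139.81319326] [-0.21230824  0.59931392 -1.0736016 ]
```

View pics/c6.png

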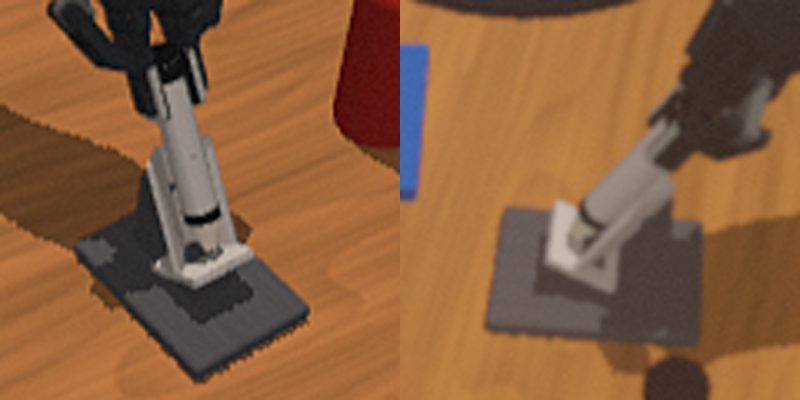

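The nozzle is just above the stop (crop at (207,250)) and the pump lines up with the V. I'll seat it gently.

drive_tool(
  steps=[
    [0.25,0,0,0,0,0],
    [0.25,0,0,0,0,0],
    [0.15,0,0,0,0,0],
    [0,0,0,0,0,0],
    [0,0,0,0,0,0],
  ],
)

```text
time_s: 18.15
eef_pos: [521.3, 302.2, 135.4]
tool_rot: [3.141, 0.524, -3.033]
ft_force: [-0.2, 0.9, -1.7]
width: 22.6
grasp_force: 40.1
```

drive_tool(
  steps=[
    [0,0,0.25,0,0,0],
    [0,0,0.25,0,0,0],
    [0,0,0.1,0,0,0],
    [0,0,0,0,0,0],
    [0,0,0,0,0,0],
  ],
)

```text
time_s: 18.65
eef_pos: [524.3, 302.5, 130.2]
tool_rot: [3.141, 0.524, -3.033]
ft_force: [-1.2, 0.4, -1.1]
width: 23.0
grasp_force: 40.1
```

drive_tool(
  steps=[
    [0.1,0,0.1,0,0,0],
    [0.1,0,0.1,0,0,0],
    [0,0,0,0,0,0],
  ],
)

```text
time_s: 18.95
eef_pos: [524.6, 302.3, 128.4]
tool_rot: [3.141, 0.526, -3.034]
ft_force: [2.3, -0.9, 0.2]
width: 22.8
grasp_force: 40.2
```

drive_tool(
  steps=[
    [0.1,0,0.1,0,0,0],
    [0.05,0,0.05,0,0,0],
    [0,0,0,0,0,0],
  ],
)

```text
time_s: 19.25
eef_pos: [524.7, 302.4, 128.1]
tool_rot: [3.141, 0.529, -3.034]
ft_force: [-3.7, -4.5, 9.9]
width: 22.9
grasp_force: 41.6
```

drive_tool(
  steps=[
    [0.1,-0.05,0,0,0,0],
    [0.05,0,0,0,0,0],
    [0,0,0,0,0,0],
    [0,0,0,0,0,0],
  ],
)

```text
time_s: 19.65
eef_pos: [524.5, 302.3, 128.0]
tool_rot: [3.14, 0.531, -3.035]
ft_force: [0.9, -2.6, 8.8]
width: 22.8
grasp_force: 41.0
```

```bash
python3 - <<'E'
from fit import *
o=get_obs();Rm=R.from_euler('xyz',o['tool_rot']).as_matrix();print(o['eef_pos'],'tool-frame force',Rm.T@o['ft_force'],'moment',Rm.T@o['moment'])
E
```

```text
[524.54586439 302.2935448  128.0214092 ] tool-frame force [-4.99560221 -2.68438996 -7.22854506] moment [ 0.64462769 -0.37047402  0.07107635]
```

Seated in the V (5 N) and on the stop (7 N). Release and back off along the axis.

drive_tool(
  steps=[
    [0,0,0,0,0,0],
    [0,0,0,0,0,0],
    [0,0,0,0,0,0],
    [0,0,0,0,0,0],
    [0,0,0,0,0,0],
    [0,0,0,0,0,0],
    [0,0,0,0,0,0],
    [0,0,-0.5,0,0,0],
    [0,0,-1.5,0,0,0],
    [0,0,-3,0,0,0],
    [0,0,-4,0,0,0],
    [0,0,-4,0,0,0],
    [0,0,0,0,0,0],
    [0,0,0,0,0,0],
  ],
  gripper=0,
)

```text
time_s: 21.05
eef_pos: [457.4, 295.1, 239.2]
tool_rot: [3.14, 0.527, -3.033]
ft_force: [-0.1, -0.3, -1.5]
width: 85.5
grasp_force: 0.0
```

```bash
python3 - <<'E'
from fit import *
o=get_obs();Rm=R.from_euler('xyz',o['tool_rot']).as_matrix();print(o['eef_pos'],o['ft_force'],o['width'])
rf=np.array([572.4,307.3,40])
ims=[]
for c in ('wrist','scene','side'):
    rgb,d=grab_frame(c);p=camera_params(c);X=cloud(p,d).reshape(-1,3);X=X[np.isfinite(X[:,0])]
    T=(X-rf)@Rm; T[:,2]*=-1
    s=(np.hypot(T[:,0],T[:,1])<20)&(T[:,2]>137)&(T[:,2]<175); print(c,'knob',s.sum(),np.percentile(T[s],[3,50,97],axis=0).round(1).tolist() if s.any() else 0)
    print('carousel',fitposts(X,[701,-129],164.5))
    u,v=proj(p,np.array([555,306,90])).astype(int); h=100 if c=='wrist' else 60
    v=np.clip(v,h,479-h);u=np.clip(u,h,639-h)
    ims.append(cv2.resize(rgb[v-h:v+h,u-h:u+h],(266,266),interpolation=cv2.INTER_CUBIC))
cv2.imwrite('pics/c7.png',np.hstack(ims)[:,:,::-1])
E
```

```text
[457.39633546 295.12551134 239.21238504] [-0.13339267 -0.33989876 -1.49320352] 85.45617150952755
wrist knob 1035 [[-7.0, -9.9, 139.5], [2.8, -0.9, 143.9], [11.7, 8.5, 145.1]]
carousel (array([ 723.9585376 , -142.32077475,  174.68017589]), 596, np.float64(0.539231308442186))
scene knob 55 [[-10.4, -13.6, 137.6], [-3.6, -7.4, 142.8], [7.8, 3.3, 146.5]]
carousel (array([ 700.07446889, -131.73326374,  164.47978736]), 502, np.float64(0.5503543229732499))
side knob 80 [[-7.9, -6.0, 138.2], [0.8, 5.0, 144.4], [11.0, 11.8, 146.1]]
carousel (array([ 698.99291753, -127.48251483,  164.54388517]), 397, np.float64(0.9145620010158533))
```

View pics/c7.png

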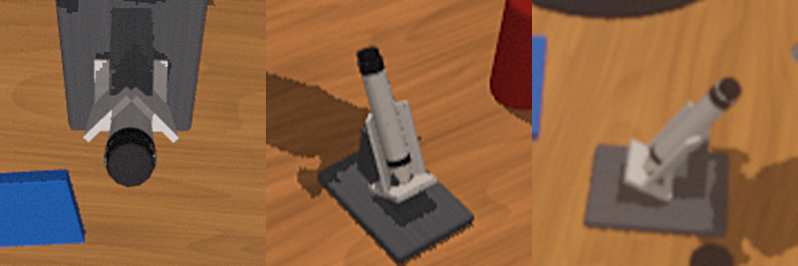

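The pump lies home in the V. The knob is on the barrel with its top at 145 mm from the foot, and the carousel still stands at 164.5°. Handing in.

```bash
python3 -c "
from bench import *
print(finish_job())"
```

```text
the job is handed in; nothing more can be done
None
```

The job is handed in at about 21 s: the pump's bay faces the pointer, and the pump lies plunger-in and nozzle-down on the stop in the V cradle. The robot is clear of everything, and I moved nothing else.

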